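Clamp the glued toothbrush stand

TASK

Swing the round shaving mirror on its arm well clear of the clamp, some 70 degrees towards the clamp's handle end. Then pump the clamp's trigger towards its handle until the moving jaw's sprung pad meets the bamboo toothbrush stand and is pushed about half-way in, never bottoming out and never pushing the jaw itself. Finish while still holding the trigger squeezed like that, and leave the other vanity things where they are.

Things in the scene. Friction and masses are not known exactly. Their poses are not given: they have to be found in the camera images.
- clamp: Caulk-gun-style ratchet clamp fixed on a 110 x 345 x 12 mm bamboo board. Origin on the vanity below the grip; +y is the way the jaw advances, z up. Black handle, fixed: upright bar 28 (x) x 18 mm (y), back face at y = -20 mm, top at z = 167 mm; trigger beside it on the +y side; steel housing below, up to z = 64 mm.
- grip (a point): Point on the clamp (x = 0, y = 0, z = 140 mm): middle, between handle back and trigger front, of the fully squeezed pair (40 mm over both along y). With the trigger released the pair spans y = -20 to +36 mm. Fingers closing along y about this point, from above, pump the trigger. Axes as the clamp.
- trigger: Black upright lever, 26 mm (x) x 14 mm (y), up to z = 165 mm above the vanity. Origin on its pivot, at clamp y = 29 mm, z = 50 mm; upright when released.
- trigger_angle (a joint): 0 released (springs back by itself), 0.18 rad fully squeezed, leaning to the handle: 16 mm of travel at grip height. Return spring 3.3 N at rest, 4.5 N squeezed, at grip height; the pad's push and 1 to 2 N friction add to it.
- jaw: Moving jaw: a steel plate 48 x 10 x 56 mm, top at z = 78 mm, on the toothed rod. Origin fixed to it; y axis as the clamp. Moves only towards clamp +y (ratchet holds it).
- jaw_travel (a joint): Jaw advance in m, 0 to 0.09; starts at 0.01 to 0.045. Pad meets the stand, stand against the stop, at about 0.066. 1 mm of squeeze at grip height drives it 1 mm, after 0 to 6 mm of slack (ratchet teeth every 5 mm); a full stroke gives about 15 mm. On release it stays, or under load slips back up to one tooth.
- pad: Black rubber pad plate 44 x 8 x 44 mm in front of the jaw plate, on springs; origin at its centre, 50 mm above the vanity.
- pad_sink (a joint): How far the pad is pushed back towards its jaw plate, m: 0 free, 0.018 bottomed out. Spring 1200 N/m: 9 mm is half-way, about 11 N. The glued stand is crushed from about 21 N.
- stand_mid (a point): Centre of the bamboo toothbrush stand: block 50 mm (x) x 40 mm (y) x 62 mm tall, a glue line across its middle, about 120 g, standing loose on the board close to the end stop (gap 0 to 6 mm); the pad will push it against the stop.
- stand: The same stand; origin at the centre of its underside.
- mirror_hinge (a point): Vertical hinge axis of the mirror arm, on top of its fixed 18 mm post, 255 mm above the vanity. Free of the arm's motion.
- mirror_arm (a joint): Mirror arm angle, rad: about 0 over the grip, grows as it swings anticlockwise seen from above, towards clamp -y (handle side, away from the jaws); limits -0.3 and 1.7. Starts between -0.2 and 0.2. From 1.0 on it counts as clear. Stiff hinge: stays where left, needs about 0.5 N at the mirror.
- mirror_mid (a point): Centre of the round mirror: 120 mm diameter, 10 mm thick, 255 mm above the vanity (bottom edge 195, top 315 mm), 170 mm from the hinge axis. The disc is upright, its plane contains the arm, its faces look along the swing (point y axis = face normal; press the +y face to swing it clear).
- tumbler: Bystander: frosted glass tumbler, 72 mm wide, 95 mm tall.
- brush_cup: Bystander: matte black ceramic cup, 74 mm wide, 105 mm tall.
- comb: Bystander: bamboo comb, 170 mm long, lying flat.
- soap_pump: Bystander: closed stainless soap pump, 68 mm wide, 162 mm tall.
- stop_face (a point): Middle of the end stop's face (clamp y = +210 mm): fixed upright steel plate 60 x 16 mm, top at z = 87 mm. Axes as the clamp.
- trigger_pad (a point): Point on the trigger's front (+y) face at grip height, 90 mm above the pivot; the face to press towards clamp -y.

How it is judged (in metres and radians):
On the way, in this order (a step that is already met when the one before it is completed fails the run):
1. the mirror is swung clear of the clamp (value of joint mirror_arm above 1 rad), for 0.2 s.
2. the trigger has driven the pad against the stand (contact force between pad and stand above 2 N and contact force between the fingers and trigger above 1 N), for 0.1 s.
At the end, for the whole second after the job is handed in: Finished while holding: the fingers still press the trigger (over 1.5 N, trigger over 0.01 rad from rest), the pad is pushed in by 4 to 14 mm of its 18 mm and presses the upright stand (over 3 N), everything still, and the mirror arm is at 1.0 rad or more (value of joint mirror_arm above 1 rad and value of joint pad_sink between 0.004 and 0.014 m and contact force between pad and stand above 3 N and value of joint trigger_angle above 0.01 rad and contact force between the fingers and trigger above 1.5 N and angle between stand's own z axis and vertical below 0.1 rad and linear speed of stand below 0.02 m/s); the arm keeps its last pose, push and grip.
It fails at once if the stand is crushed (over 21 N) (contact force between pad and stand above 21 N).
It fails at once if the jaw is pushed by hand (contact force between the fingers and jaw above 4 N).
It fails at once if a bystander is disturbed (distance of any of tumbler, brush_cup, comb, soap_pump from where it was at the start of the episode above 0.02 m).
It also fails if it takes over 72 s, if anything falls off the work surface, if the arm or the gripper's body presses on something with over 40 N, if the wrist force passes 120 N, or if a joint passes its speed limit or range.

ROBOT

A 7-joint arm with a two-finger parallel gripper is mounted at the origin on the work surface. World frame = base frame: x ahead of the robot, y to its left, z up, the work surface at z = 0. Lengths are in m, angles in degrees, forces in N, time in s.
With the tool pointing down it reaches from about 0.35 to 0.775 m from the base axis. Payload 3.1 kg.
Tool frame: the origin (TCP) lies on the centre line of the jaws, within the pads' length; the fingertips stand 17 mm ahead of it and the grasp point (between the pads) lies 2 mm behind it (robot.tip_reach is the distance from the TCP to the fingertips, in m); z points along the fingers, y is the line along which they close (so a half turn about z gives the same grasp; the last joint's range is limited). The gripper opens to 85 mm and grips with 20 to 120 N. Pads are 22 mm wide; open, the fingers measure 114 mm over their backs; the gripper's body (76 mm by 85 mm) begins 54 mm behind the grasp point. The pads swing forward as they close: fully open they stand 13 mm farther back than shut.
Start: joints at [68.887, 17.813, 0.802, 86.603, -0.252, 75.585, -1.558], TCP at [0.177, -0.521, 0.248] pointing down, gripper open.
Joint ranges: [-154.91, 154.91], [-16.99, 109.72], [-72.82, 74.43], [7.12, 147.25], [-82.49, 262.49], [11.32, 116.49], [-174.64, 174.64]. Speed limits (degrees/s): [159.86, 159.86, 180, 180, 180, 180, 180].

INTERFACE

Orientations are given as [roll, pitch, yaw] about the fixed x, y, z axes, in that order (R = Rz(yaw) Ry(pitch) Rx(roll)).
In Python, from station import robot, fingers, vision, workorder, recognise gives the robot as it stands. Calls block until the motion is done:
- robot.move_to(position, orientation): joint-space move of the TCP to a pose.
- robot.line_to(position, orientation=None, velocity=0.15, f_stop=None): straight line of the TCP; orientation=None keeps the orientation; velocity is the mean speed in m/s. With f_stop (N) it stops when the force on the tool has changed by that much, and returns True; else False.
- robot.move_j(angles): joint-space move.
- fingers.gripper_to(opening, force=None): opening from 0.0 (shut) to 1.0 (fully open); force is the grip in N (None keeps the last); returns when the fingers have stopped.
- robot.pause(seconds).
- robot.inverse_kinematics(position, orientation): joint angles nearest the present ones, or None.
- vision.grab_frame(name): name is "side" or "top" or "wrist"; returns the picture (384x512x3 uint8, red, green, blue); there is no depth.
- vision.calibration(name): a dict with "mtx" (3x3 intrinsics, pixels), "extrinsics" (4x4, takes a point from world to camera coordinates); the wrist camera has in their place "T_tool_cam" (4x4, takes a point from camera to tool coordinates, whose origin is the TCP and whose axes are the flange's). Camera axes: x right, y up, looking along -z (the intrinsics and any distortion apply to the point x, -y, -z); pixel columns grow to the right and rows downward; lengths in m; the calibration is good to about 2 mm. A picture is of the moment at which its call begins: read the wrist's pose just before it. calibration takes no time and is no camera call.
A pose or a line that the arm cannot do raises robot.PlanningError and nothing moves.
- workorder.close_job(): hands the job in; it is judged then, once.
Trained networks look in the newest picture that a camera, given by its name, has taken for a name from the list of things; names that differ only in an ending like _2 or _b are one class to them, and where a whole thing is asked for, a point or a joint stands for the part that bears it (a point fixed in the world has none). Each returns a list of dicts, best first, with "p" (0 to 1); they miss things now and then, are a little off and sometimes report something else, mostly with a low value. They report only what shows in the picture. A call takes as long as a camera call.
- recognise(label, camera): "rect" ([centre column, centre row, width, height] in pixels, round what is visible of it).
Readings, each from a call of its own:
- robot.current_time_s(): time.
- robot.current_joint_positions(): joint angles.
- robot.current_dq(): joint speeds.
- robot.current_joint_torque(): joint torques, N m.
- robot.current_tool_pos(): TCP position.
- robot.current_eef_rot(): TCP orientation.
- robot.current_contact_force(): force on the tool from outside, world axes, zero at the start.
- robot.current_torque(): the same for the moment, N m.
- robot.current_finger_gap(): opening from 0.0 (shut) to 1.0 (fully open).
- robot.current_gripper_force(): force on a finger pad.
Only numpy, scipy, OpenCV 4.12 (cv2) and the standard library are available. Lean on these libraries where they do the work, as an engineer would, in place of code of your own. Each camera call takes 0.05 s, during which the arm holds its last target. There are 200 camera calls.

## Working session

There is one attempt and no reset: what is moved stays moved. The work goes in short steps, each a Python script; the robot and the scene stay as the last script left them, time stands still between calls to the robot, and variables do not carry over. Pictures are saved under pics/ and viewed, at most 10 in all, crops included, and the job is handed in when it is done.

```bash
ls; mkdir -p pics; python3 - <<'E'
from station import robot, fingers, vision, workorder, recognise
import cv2,numpy as np
ims=[]
for c in ["side","top"]:
    im=vision.grab_frame(c); cv2.imwrite(f"pics/{c}0.png",im[:,:,::-1])
    k=vision.calibration(c); print(c,np.round(k["mtx"],1).tolist(),np.round(k["extrinsics"],4).tolist(),[x for x in k if x not in("mtx","extrinsics")])
    for l in ["clamp","trigger","jaw","pad","stand","mirror_mid","stop_face","tumbler","brush_cup","comb","soap_pump"]:
        try: print(l,[(np.round(d["rect"]).tolist(),round(d["p"],2)) for d in recognise(l,c)[:2]])
        except Exception as e: print(l,e)
print(robot.current_time_s(),robot.current_tool_pos(),robot.current_eef_rot(), robot.current_finger_gap())
E
```

```text
pics
side [[434.0, 0.0, 260.6], [0.0, 434.0, 188.0], [0.0, 0.0, 1.0]] [[-0.7054, -0.7088, -0.0009, 0.4201], [0.552, -0.5501, 0.6266, -0.3537], [-0.4446, 0.4415, 0.7793, -1.0291], [0.0, 0.0, 0.0, 1.0]] []
clamp [([262.0, 238.0, 109.0, 108.0], 0.85)]
trigger [([277.0, 205.0, 11.0, 37.0], 0.7), ([240.0, 261.0, 20.0, 25.0], 0.29)]
jaw [([269.0, 223.0, 58.0, 61.0], 0.82), ([144.0, 287.0, 35.0, 41.0], 0.37)]
pad [([248.0, 247.0, 12.0, 15.0], 0.53)]
stand [([237.0, 259.0, 23.0, 33.0], 0.67)]
mirror_mid [([266.0, 142.0, 83.0, 49.0], 0.72)]
stop_face [([262.0, 238.0, 114.0, 116.0], 0.76)]
tumbler [([377.0, 177.0, 30.0, 37.0], 0.66)]
brush_cup [([143.0, 283.0, 32.0, 44.0], 0.92)]
comb [([215.0, 330.0, 54.0, 55.0], 0.79), ([265.0, 143.0, 84.0, 51.0], 0.17)]
soap_pump [([164.0, 211.0, 29.0, 51.0], 0.9)]
top [[405.4, 0.0, 251.8], [0.0, 405.4, 194.6], [0.0, 0.0, 1.0]] [[-0.0145, -0.9997, -0.0208, 0.0891], [0.9987, -0.0156, 0.0494, -0.531], [-0.0497, -0.0201, 0.9986, -1.1762], [0.0, 0.0, 0.0, 1.0]] []
clamp []
trigger [([262.0, 208.0, 3.0, 7.0], 0.59), ([261.0, 210.0, 85.0, 17.0], 0.55)]
jaw [([261.0, 213.0, 87.0, 19.0], 0.67)]
pad [([249.0, 210.0, 118.0, 47.0], 0.65), ([224.0, 213.0, 0.0, 17.0], 0.5)]
stand [([205.0, 216.0, 14.0, 16.0], 0.68)]
mirror_mid [([280.0, 166.0, 31.0, 99.0], 0.84)]
stop_face [([247.0, 210.0, 117.0, 52.0], 0.65)]
tumbler [([375.0, 246.0, 33.0, 30.0], 0.83)]
brush_cup [([129.0, 182.0, 37.0, 26.0], 0.84)]
comb [([161.0, 246.0, 11.0, 57.0], 0.78), ([245.0, 211.0, 118.0, 48.0], 0.59)]
soap_pump [([191.0, 130.0, 30.0, 28.0], 0.59)]
1.2 [ 0.17657268 -0.52091601  0.24832864] [1.79994941e+02 1.39735496e-03 1.87265971e+01] 1.0016899846855554
```

```bash
python3 - <<'E'
import cv2
a=cv2.imread("pics/side0.png")[80:370,100:420]; cv2.imwrite("pics/s1.png",cv2.resize(a,(640,580),interpolation=cv2.INTER_CUBIC))
a=cv2.imread("pics/top0.png")[90:290,100:400]; cv2.imwrite("pics/t1.png",cv2.resize(a,(800,533),interpolation=cv2.INTER_CUBIC))
E
```

```text
(no output)
```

View pics/s1.png

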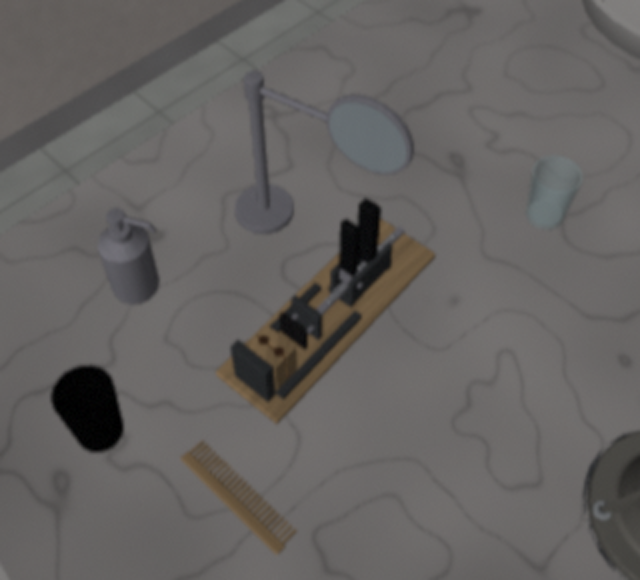

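View pics/t1.png

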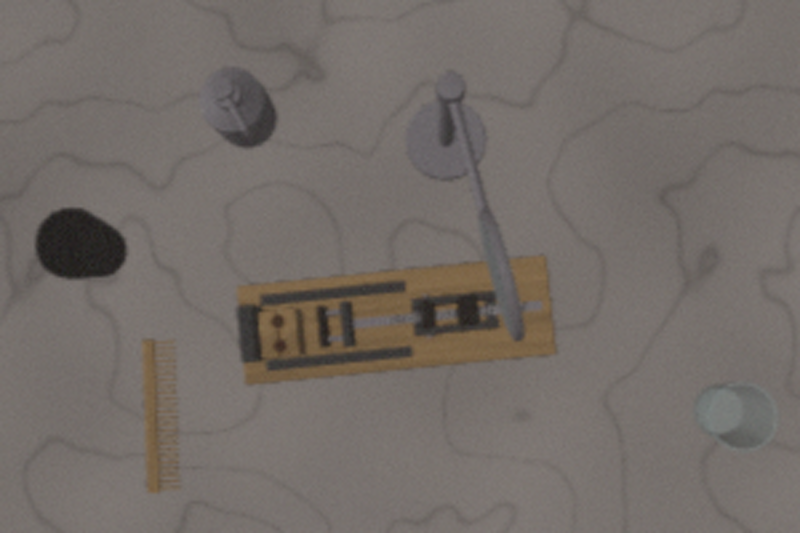

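The side view shows the clamp with its jaw towards bottom-left and the mirror hanging over the handle. In the top view (crop) the handle is at (468,310), the trigger at (425,315), the stop at (250,333) and the hinge at (450,85). Next I'll turn these into world positions.

```bash
cat > h.py <<'E'
import numpy as np, cv2
from station import robot, fingers, vision, workorder, recognise
def cam(n,rot=None):
    k=vision.calibration(n); return k["mtx"],k["extrinsics"]
def ray(n,uv,z):
    K,E=cam(n); d=np.linalg.inv(K)@[uv[0],uv[1],1]; d=E[:3,:3].T@(d*[1,-1,-1]); c=-E[:3,:3].T@E[:3,3]
    return c+d*(z-c[2])/d[2]
def proj(n,P):
    K,E=cam(n); p=(E[:3,:3]@np.asarray(P).T).T+E[:3,3]; p=(K@(p*[1,-1,-1]).T).T; return p[:,:2]/p[:,2:]
E
cat > m.py <<'E'
from h import *
T=lambda x,y,z: ray("top",(100+x/2.6667-.3,90+y/2.6667-.3),z)
S=lambda x,y,z: ray("side",(100+x/2-.25,80+y/2-.25),z)
c=np.array([T(238,287,.012),T(546,255,.012),T(555,353,.012),T(246,383,.012)])[:,:2]
print("board",c.round(4).tolist(),[np.linalg.norm(c[i]-c[i-1]).round(4) for i in range(4)])
cs=np.array([S(219,374,.012),S(388,223,.012),S(435,256,.012),S(278,421,.012)])[:,:2]
print("boardS",cs.round(4).tolist(),[np.linalg.norm(cs[i]-cs[i-1]).round(4) for i in range(4)])
d=(c[0]+c[3]-c[1]-c[2]);d/=np.linalg.norm(d);ex=np.array([d[1],-d[0]]);print("yaw",np.degrees(np.arctan2(-d[0],d[1])))
ds=(cs[0]+cs[3]-cs[1]-cs[2]);print("yawS",np.degrees(np.arctan2(-ds[0],ds[1])))
for nm,p in dict(handT=T(468,311,.167),trigT=T(426,315,.165),handS=S(370,205,.167),trigS=S(350,226,.165),stopT=T(249,333,.087),stopS=S(253,357,.087),standT=T(280,332,.062),jawT=T(347,325,.078),padT=T(324,327,.072),hinT=T(452,85,.255),hinS=S(254,77,.262),mirT=T(506,280,.255),mirS=S(371,134,.255),
  tum=T(720,410,.095),soap=T(230,98,.15),cup=T(70,243,.105)).items(): print(nm,p.round(4)[:2],"along",(p[:2]@d).round(4),"across",(p[:2]@ex).round(4))
print("board along",(c@d).round(4),(c@ex).round(4))
E
python3 m.py
```

```text
board [[0.5273, 0.2667], [0.5573, -0.0739], [0.4495, -0.0815], [0.4213, 0.2586]] [np.float64(0.1063), np.float64(0.3419), np.float64(0.1081), np.float64(0.3412)]
boardS [[0.519, 0.2652], [0.533, -0.077], [0.4441, -0.0802], [0.4163, 0.2559]] [np.float64(0.1032), np.float64(0.3425), np.float64(0.0889), np.float64(0.3372)]
yaw 4.8852967031878896
yawS 3.5329541712898154
handT [0.4938 0.0187] along -0.0234 across 0.4936
trigT [0.4906 0.059 ] along 0.017 across 0.4939
handS [0.4927 0.0147] along -0.0273 across 0.4922
trigS [0.4881 0.0563] along 0.0146 across 0.4911
stopT [0.4761 0.2424] along 0.201 across 0.495
stopS [0.4714 0.2421] along 0.2011 across 0.4903
standT [0.4767 0.2137] along 0.1723 across 0.4932
jawT [0.4829 0.1415] along 0.0999 across 0.4932
padT [0.4812 0.1661] along 0.1245 across 0.4936
hinT [0.6922 0.0327] along -0.0264 across 0.6925
hinS [0.6948 0.0244] along -0.0349 across 0.6943
mirT [ 0.5187 -0.0117] along -0.0558 across 0.5158
mirS [ 0.5223 -0.0131] along -0.0576 across 0.5193
tum [ 0.3911 -0.2374] along -0.2698 across 0.3695
soap [0.7078 0.249 ] along 0.1879 across 0.7264
cup [0.5708 0.4228] along 0.3726 across 0.6048
board along [ 0.2208 -0.1211 -0.1194  0.2217] [0.5481 0.549  0.4409 0.4418]
```

```bash
cat >> h.py <<'E'
O=np.array([.4930,.0273]); Y=np.radians(4.885); D=np.array([-np.sin(Y),np.cos(Y)]); X=np.array([np.cos(Y),np.sin(Y)])
H=np.array([.6935,.029]); R=[180,0,4.885]
W=lambda x,y,z: list(O+x*X+y*D)+[z]
A=lambda a,r,z: list(H-r*np.array([np.cos(a+Y),np.sin(a+Y)]))+[z]
E
python3 - <<'E'
from h import *
print(robot.tip_reach, vision.calibration("wrist"))
fingers.gripper_to(0.0)
robot.move_to(A(-.25,.17,.45),R); print(robot.current_time_s())
robot.line_to(A(-.25,.17,.265),velocity=.2)
f0=np.array(robot.current_contact_force()); print("f0",f0.round(2))
for a in np.append(np.arange(-.1,1.1,.15),1.13):
    robot.line_to(A(a,.17,.265),velocity=.12)
    print(round(a,2),(np.array(robot.current_contact_force())-f0).round(1),robot.current_tool_pos().round(3))
print(robot.current_time_s(), robot.current_finger_gap())
im=vision.grab_frame("top"); cv2.imwrite("pics/t2.png",cv2.resize(im[90:290,150:450],(750,500))[:,:,::-1])
E
```

```text
0.017 {'mtx': array([[268.83465281,   0.        , 254.05588246],
       [  0.        , 268.83465281, 190.27570754],
       [  0.        ,   0.        ,   1.        ]]), 'T_tool_cam': array([[-7.13813966e-05,  9.55073385e-01,  2.96369404e-01,
         7.64422340e-02],
       [ 9.99999726e-01, -1.50083095e-04,  7.24507132e-04,
        -8.04241296e-04],
       [ 7.36437516e-04,  2.96369374e-01, -9.55073113e-01,
        -1.25976890e-01],
       [ 0.00000000e+00,  0.00000000e+00,  0.00000000e+00,
         1.00000000e+00]])}
4.4667
f0 [-0.68  0.19  0.34]
-0.1 [1.6 0.4 0.5] [0.524 0.031 0.266]
0.05 [ 0.5  0.4 -0.6] [0.525 0.006 0.265]
0.2 [ 0.9 -0.4 -0.2] [ 0.53  -0.019  0.265]
0.35 [ 0.7 -0.1  0.5] [ 0.539 -0.043  0.265]
0.5 [ 0.3 -0.2 -0.6] [ 0.552 -0.065  0.265]
0.65 [ 0.6 -0.1  0.4] [ 0.567 -0.085  0.265]
0.8 [ 0.7 -0.5 -0.2] [ 0.585 -0.102  0.265]
0.95 [-0.  -0.2 -0.1] [ 0.606 -0.116  0.265]
1.1 [ 0.9 -0.2 -0.4] [ 0.629 -0.128  0.265]
1.13 [ 0.9  0.1 -0.1] [ 0.634 -0.13   0.265]
9.0167 0.0019479446146519583
```

```bash
python3 - <<'E'
from h import *
robot.line_to(A(.8,.17,.265),velocity=.15); robot.line_to(A(.8,.17,.40),velocity=.25)
robot.move_to(W(-.13,.06,.36),R)
fingers.gripper_to(1.0,60)
print(robot.current_time_s(), robot.current_tool_pos())
im=vision.grab_frame("side"); cv2.imwrite("pics/s2.png",cv2.resize(im[80:320,150:450],(750,600))[:,:,::-1])
im=vision.grab_frame("wrist"); cv2.imwrite("pics/w2.png",im[:,:,::-1])
E
```

```text
12.1917 [0.35835183 0.07603133 0.36002252]
```

View pics/s2.png

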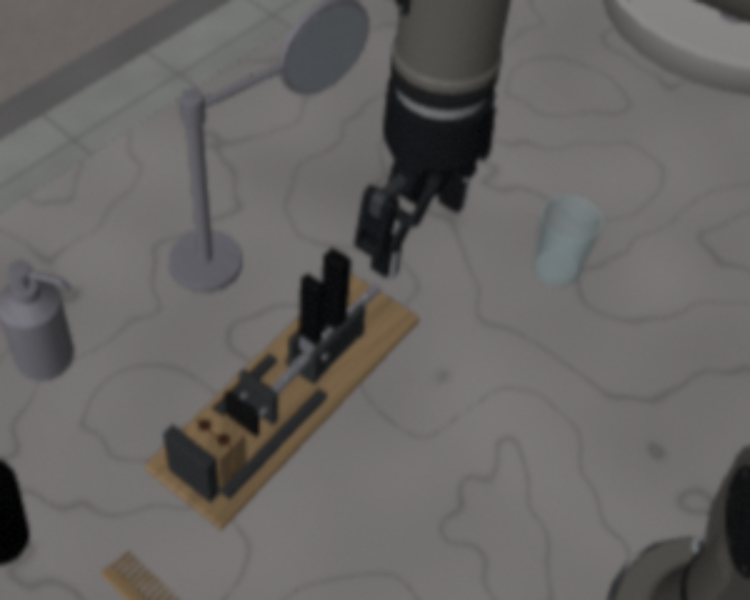

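View pics/w2.png

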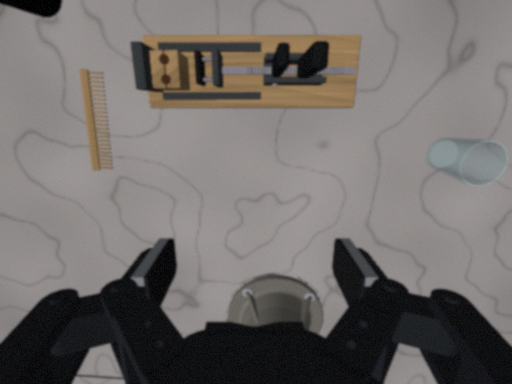

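Both pictures show the mirror swung away to the handle side (side crop (325,45)), with the clamp clear. I'll check the mirror angle and refine the clamp position from the wrist view (pad at (199,67), jaw at (217,67), trigger at (280,58), stop at (140,65)).

```bash
cat >> h.py <<'E'
from scipy.spatial.transform import Rotation as Ro
def wray(uv,z,pos,rot):
    k=vision.calibration("wrist"); B=np.eye(4); B[:3,:3]=Ro.from_euler("xyz",rot,degrees=True).as_matrix(); B[:3,3]=pos; T=B@k["T_tool_cam"]
    d=T[:3,:3]@(np.linalg.inv(k["mtx"])@[uv[0],uv[1],1]*[1,-1,-1]); return T[:3,3]+d*(z-T[2,3])/d[2]
def cl(p): q=np.asarray(p)[:2]-O; return [round(q@X*1000,1),round(q@D*1000,1)]
E
python3 - <<'E'
from h import *
p=ray("side",(150+325/2.5,80+45/2.5),.255)[:2]; v=H-p; print("mirror",p,np.linalg.norm(v),np.arctan2(v[1],v[0])-Y)
pos,rot=robot.current_tool_pos(),robot.current_eef_rot()
for n,uv,z in [("board TL",(143,35),.012),("TR",(360,36),.012),("BR",(355,107),.012),("BL",(152,107),.012),("padtop",(198,53),.072),("padbot",(198,82),.072),("jaw",(217,50),.078),("jaw",(216,85),.078),("stopTL",(133,42),.087),("stopBL",(136,90),.087),("stand",(166,50),.062),("stand",(166,87),.062),("handle",(320,45),.167),("trig",(284,46),.165)]:
    print(n,cl(wray(uv,z,pos,rot)))
E
python3 - <<'E'
import cv2
a=cv2.imread("pics/w2.png")[20:120,120:370]; cv2.imwrite("pics/w3.png",cv2.resize(a,(800,320),interpolation=cv2.INTER_CUBIC))
E
```

```text
mirror [ 0.65875916 -0.13805186] 0.17062605560180844 1.2804952234772804
board TL [np.float64(53.6), np.float64(235.2)]
TR [np.float64(52.2), np.float64(-104.7)]
BR [np.float64(-54.1), np.float64(-108.7)]
BL [np.float64(-54.1), np.float64(233.2)]
padtop [np.float64(17.8), np.float64(139.3)]
padbot [np.float64(-19.8), np.float64(141.6)]
jaw [np.float64(20.4), np.float64(111.9)]
jaw [np.float64(-24.2), np.float64(115.2)]
stopTL [np.float64(28.4), np.float64(221.9)]
stopBL [np.float64(-31.4), np.float64(225.7)]
stand [np.float64(23.4), np.float64(186.4)]
stand [np.float64(-25.8), np.float64(191.2)]
handle [np.float64(9.0), np.float64(-9.0)]
trig [np.float64(8.5), np.float64(29.1)]
```

View pics/w3.png

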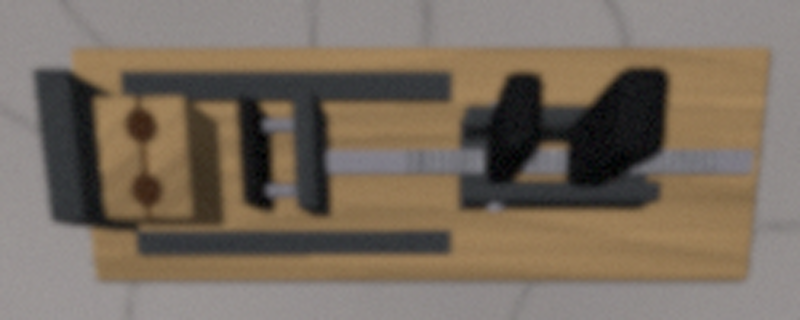

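The mirror is at 1.28 rad and the clamp frame fits. Next is the first stroke, in small steps with force readings.

```bash
cat >> h.py <<'E'
def force():
    f=[]
    for _ in range(6): f.append(np.array(robot.current_contact_force())[:2]@D); robot.pause(.02)
    return np.mean(f)
def at(): return cl(robot.current_tool_pos())[1]
def stroke(y0,y1,f0,fmax,step=.0015,z=.145):
    y=y0; out=[]
    while y>y1:
        y-=step; robot.line_to(W(0,y,z),velocity=.03); f=force()-f0; out.append((float(at()),round(float(f),1)))
        if f>fmax: break
    print(out); return y
E
python3 - <<'E'
from h import *
robot.move_to(W(0,-.002,.30),R); robot.line_to(W(0,-.002,.2),velocity=.2)
print(robot.line_to(W(0,-.002,.145),velocity=.08,f_stop=8), robot.current_tool_pos(), robot.current_finger_gap())
robot.pause(.2); f0=force(); print("f0",f0)
open("f0","w").write(str(f0))
print(stroke(-.002,-.0215,f0,9.5)); print(robot.current_time_s())
E
```

```text
False [0.4934634  0.02558634 0.14521609] 1.0014465705025142
f0 -0.12162763136579098
[(-3.5, -0.3), (-5.0, 0.2), (-6.5, -0.2), (-7.3, 2.5), (-8.6, 4.3), (-9.7, 5.4), (-10.6, 6.6), (-12.6, 5.3), (-14.4, 5.0), (-15.2, 6.5), (-16.2, 7.0), (-19.3, 5.2), (-20.2, 6.6)]
-0.021500000000000002
19.3
```

```bash
python3 - <<'E'
from h import *
f0=float(open("f0").read())
print(stroke(-.0215,-.027,f0,9)); 
robot.line_to(W(0,-.004,.145),velocity=.06); robot.pause(.2); print("rel",force()-f0, at())
im=vision.grab_frame("wrist"); cv2.imwrite("pics/w4.png",im[:,:,::-1])
robot.line_to(W(0,-.0065,.145),velocity=.06)
print(stroke(-.0065,-.026,f0,9)); print(robot.current_time_s())
E
```

```text
[(-21.1, 7.2), (-23.9, 5.4), (-24.0, 7.8), (-24.2, 9.9)]
-0.027500000000000004
rel 0.036492754512086015 -4.5
[(-7.3, 2.1), (-8.6, 4.3), (-9.7, 5.5), (-10.6, 6.3), (-13.0, 5.2), (-14.6, 5.8), (-15.4, 6.8), (-16.3, 7.2), (-19.0, 5.8), (-19.9, 6.7), (-20.5, 7.8), (-21.3, 9.4)]
-0.024500000000000004
26.0417
```

```bash
python3 - <<'E'
from h import *
f0=float(open("f0").read())
print(stroke(-.0245,-.034,f0,12.5,.001)); print(robot.current_time_s())
im=vision.grab_frame("top"); cv2.imwrite("pics/t5.png",cv2.resize(im[180:250,180:310],(780,420),interpolation=cv2.INTER_CUBIC)[:,:,::-1])
im=vision.grab_frame("side"); cv2.imwrite("pics/s5.png",cv2.resize(im[180:300,190:320],(780,600),interpolation=cv2.INTER_CUBIC)[:,:,::-1])
E
```

```text
[(-21.8, 9.6), (-22.3, 10.8), (-23.4, 10.7), (-24.2, 11.0), (-24.3, 12.6)]
-0.029500000000000005
27.7917
```

View pics/s5.png

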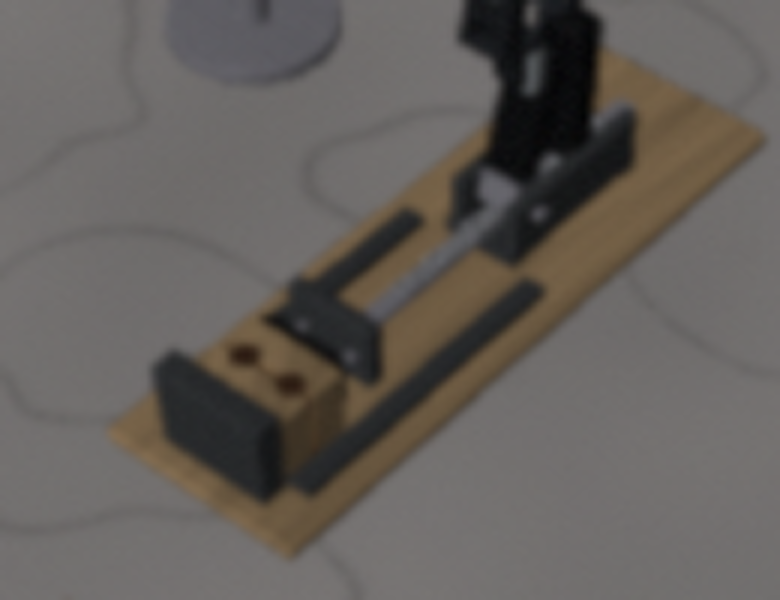

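The pad now meets the stand, which is against the stop. The force is about 4–5 N above baseline at the end of the stroke, so the pad is in roughly 4 mm. I'll do a third, partial stroke to about 16 N.

```bash
python3 - <<'E'
from h import *
f0=float(open("f0").read())
robot.line_to(W(0,-.004,.145),velocity=.05); robot.pause(.2); print("rel",force()-f0, at())
robot.line_to(W(0,-.0065,.145),velocity=.06)
print(stroke(-.0065,-.03,f0,15.5,.001)); robot.pause(.5); print(force()-f0,at(),robot.current_time_s())
im=vision.grab_frame("side"); cv2.imwrite("pics/s6.png",cv2.resize(im[180:300,190:320],(780,600),interpolation=cv2.INTER_CUBIC)[:,:,::-1])
E
```

```text
rel 0.182932574690771 -4.4
[(-7.1, 1.1), (-7.8, 3.5), (-8.8, 5.0), (-9.4, 6.0), (-9.7, 6.9), (-10.2, 7.6), (-10.7, 8.4), (-11.3, 8.7), (-11.9, 9.6), (-13.0, 9.2), (-13.9, 9.5), (-14.6, 9.7), (-15.0, 10.7), (-15.3, 12.1), (-15.6, 13.1), (-16.1, 13.8), (-16.6, 15.0), (-17.2, 15.4), (-17.7, 16.0)]
-0.025500000000000016
16.012635373412635 -17.7 36.35
```

View pics/s6.png

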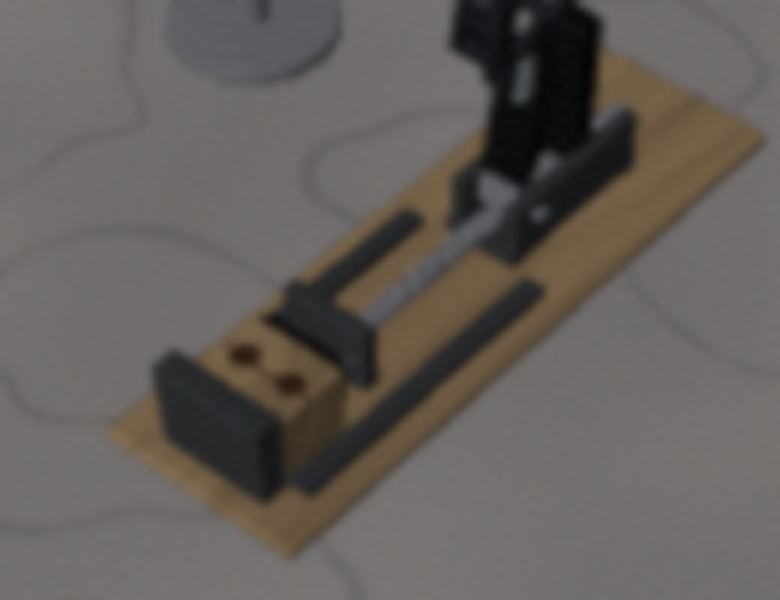

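The jaw has advanced further and the stand is upright against the stop. The trigger is held steady at 16 N, which is about 9.5 N on the pad or roughly 8 mm of sink. I'm handing in now.

```bash
python3 - <<'E'
from h import *
print(workorder.close_job())
E
```

```text
the job is handed in; nothing more can be done
None
```

I handed the job in with the mirror at about 1.28 rad (from the side camera) and the trigger still held at about 16 N. From the force reading, the pad is pressed about 8 mm into the stand; the hand-in returned no verdict.

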